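# Air the calligrapher's colour dish

## Task

First clear the brass-headed burnisher off the notched bridge in front of the covered colour dish and lay it in both notches of the empty tool rest, carrying it level. Then air the dish: take the lid by its brass fin, raise the fin edge first until it stands above the dish's rim while the opposite edge still sits down over the dish, pause, lift the lid just clear of the dish all round (no more than about 3 cm), pause, and set it back centred, flat and fully down. Do not bump the wire rack over the dish, and leave everything else where it stands.

Things in the scene. Friction and masses are not known exactly. Their poses are not given: they have to be found in the camera images.
- dish_rim (a point): Centre of the dish's mouth, in the plane of its rim, 34 mm above the table. White round dish, 96 mm outside diameter, wall 4, fixed on the stand. x points from the dish to the back of the stand (away from the bridge), z up.
- stand: Fixed brown wooden stand: origin on the table below the dish centre, axes as dish_rim. Base plate 10 mm thick, from x = -140 to 73 mm, y = -105 to 105 mm.
- bridge (a point): Middle of the bridge in front of the dish, at the height of its notch floors, 45 mm above the table, 118 mm from the dish centre (to -x). Two notched posts 80 mm to either side along y, each 12 mm thick along y, 30 wide; the notch tips stand about 56 mm above the table. Axes as dish_rim.
- lid_center (a point): Centre of the blue lid, at the underside of its top plate; it meets dish_rim when the lid is seated and centred. Lid 112 mm outside diameter, 12 high: plate 4 thick, skirt 3 thick hanging 8 below the plate, 106 inside diameter: 5 mm play all round the dish. Loose, about 120 g. x points from the fin to the opposite edge, z up.
- lid_fin (a point): Centre of the upright brass fin by which the lid is gripped: 10 mm thick (along y), 24 long (along x, radially), 20 high, standing on the lid's top surface (10 mm below this point). 46 mm from the lid's axis, 14 mm above lid_center. Axes as lid_center. At the start it points to the bridge within 20 degrees.
- lid_front (a point): Lower edge of the lid's skirt on the fin side, 56 mm from the lid's axis and 8 mm below lid_center.
- lid_back (a point): Lower edge of the lid's skirt opposite the fin, 56 mm from the lid's axis and 8 mm below lid_center.
- burnisher_balance (a point): Balance point of the burnisher, on the axis of its dark wooden shaft, 12 x 12 mm square; x along it to the brass head. Shaft from 187 mm behind this point to 55 ahead, then the head, 24 mm diameter, to 80 ahead. About 250 g, loose. Starts in both notches of the bridge, head to the stand's +y, this point about 35 mm to +y of the bridge's middle, 51 mm above the table.
- rest_seat (a point): Middle of the empty tool rest, at the height of its notch floors, 45 mm above the table. Two notched posts like the bridge's, 80 mm to either side along x; notches 19 mm wide at the floor, flaring; a laid bar runs along x, its axis 6 mm above this point. Fixed foot 190 x 50 x 10 mm. The head may lie to either end, the balance point well between the posts.
- rack_front (a point): Middle of the front rod of the steel rack over the dish: three rods of 8 mm diameter, 236 long, along y, 150 mm above the table, at 33 mm in front of the dish centre (this point), 12 and 57 behind it; side rails at y = +-118, legs 80 mm behind the dish. Over the fin there is room only for a hand leaning back towards the bridge. Axes as dish_rim.
- rack: The wire rack itself: origin on the table below the dish centre, axes as dish_rim.
- pen_pot: square terracotta pot, 95 x 95 x 105, loose, holding upright reed pens that reach 180 high (mm). Origin at the middle of its underside, z up; not to be disturbed.
- ink_jar: glass ink jar, 42 diameter, 45 high, loose, beside the stand (mm). Origin at the middle of its underside, z up; not to be disturbed.
- whetstone: grey whetstone 30 x 85 x 14, loose, behind the stand (mm). Origin at the middle of its underside, z up; not to be disturbed.
- jar_ring: blue jar ring, 52 diameter, 9 high, loose, in front of the stand (mm). Origin at the middle of its underside, z up; not to be disturbed.
- penknife: penknife about 150 long, 12 wide, 10 high, loose, lying along the tool rest about 75 from its centre line (mm). Origin at the middle of its underside, z up; not to be disturbed.
- paint_pot_a: white paint pot with red cap, 48 diameter, 45 high, loose, beside the stand (mm). Origin at the middle of its underside, z up; not to be disturbed.
- paint_pot_b: the same with yellow cap, behind the stand (mm). Origin at the middle of its underside, z up; not to be disturbed.
- lid: The whole lid, origin on its axis, in the plane of the skirt's lower edge, 8 mm below lid_center; same axes.
- burnisher: The whole burnisher, origin and axes as burnisher_balance.

How it is judged:
On the way, in this order (a step that is already met when the one before it is completed fails the run):
1. the burnisher lies in both notches of the tool rest, let go (x of burnisher_balance in the frame of rest_seat between -0.062 and 0.062 m and y of burnisher_balance in the frame of rest_seat between -0.008 and 0.008 m and z of burnisher_balance in the frame of rest_seat between 0.002 and 0.01 m and angle between the x axis of burnisher_balance and the x axis of rest_seat, either way round below 0.1 rad and contact force between the fingers and anything else below 0.1 N), for 0.2 s.
2. the lid's fin edge is raised above the rim while the opposite edge still sits down over the dish (z of lid_front in the frame of dish_rim above 0.002 m and z of lid_back in the frame of dish_rim below -0.003 m and horizontal distance between lid_center and dish_rim below 0.012 m), for 0.2 s.
3. the lid is just clear of the dish all round, still over it (z of each of lid_front, lid_back in the frame of dish_rim above 0.0005 m and horizontal distance between lid_center and dish_rim below 0.035 m), for 0.2 s.
At the end, for the whole second after the job is handed in: The burnisher lies at rest in both notches of the tool rest (axis within 8 mm of the rest's line and 6 degrees, balance point within 62 mm of its middle, between the posts); the lid is seated on the dish: centred within 4 mm, height within 2 mm, tilt under 2 degrees, at rest (x of burnisher_balance in the frame of rest_seat between -0.062 and 0.062 m and y of burnisher_balance in the frame of rest_seat between -0.008 and 0.008 m and z of burnisher_balance in the frame of rest_seat between 0.002 and 0.01 m and angle between the x axis of burnisher_balance and the x axis of rest_seat, either way round below 0.1 rad and horizontal distance between lid_center and dish_rim below 0.004 m and z of lid_center in the frame of dish_rim between -0.002 and 0.002 m and angle between lid_center's own z axis and vertical below 0.035 rad and linear speed of each of lid, burnisher below 0.01 m/s); the robot touches nothing.
It fails at once if the burnisher is tipped more than 20 degrees from level (angle between burnisher_balance's own x axis and vertical below 1.2217 rad or angle between burnisher_balance's own x axis and vertical above 1.9199 rad).
It fails at once if the lid is raised more than 40 mm above its seat (z of lid_center in the frame of dish_rim above 0.04 m).
It fails at once if the lid is moved more than 40 mm aside from the dish (horizontal distance between lid_center and dish_rim above 0.04 m).
It fails at once if the wire rack is bumped (more than 8 N) (contact force between rack and anything else above 8 N).
It fails at once if a bystander (pot, jar, stone, ring, knife or paint pot) is moved more than 15 mm (distance of any of pen_pot, ink_jar, whetstone, jar_ring, penknife, paint_pot_a, paint_pot_b from where it was at the start of the episode above 0.015 m).
It also fails if it takes over 64 s, if anything falls off the work surface, if the arm or the gripper's body presses on something with over 40 N, if the wrist force passes 120 N, or if a joint passes its speed limit or range.

## Robot

A 6-joint arm with a two-finger parallel gripper is mounted at the origin on the work surface. World frame = base frame: x ahead of the robot, y to its left, z up, the work surface at z = 0. Lengths are in m, angles in rad, forces in N, time in s.
With the tool pointing down it reaches from about 0.375 to 0.9 m from the base axis. Payload 3.1 kg.
Tool frame: the origin (TCP) lies between the finger pads; the fingertips stand 22 mm ahead of it and the grasp point (between the pads) lies 3 mm ahead of it; z points along the fingers, y is the line along which they close (so a half turn about z gives the same grasp; the last joint's range is limited). The gripper opens to 87 mm and grips with 3 to 60 N. Pads are 19 mm wide; open, the fingers measure 117 mm over their backs; the gripper's body (75 mm by 190 mm) begins 51 mm behind the grasp point.
Start: joints at [-1.413, 0.527, 1.433, -0, 1.181, -0.178], TCP at [0.206, -0.59, 0.245] pointing down, gripper open.
Joint ranges: [-3.08, 3.08], [-0.75, 2.2], [0.22, 2.44], [-1.43, 4.57], [0, 2.65], [-2.85, 2.85]. Speed limits (rad/s): [2.79, 2.79, 3.14, 3.14, 3.14, 3.14].

## Interface

Orientations are given as a unit quaternion [x, y, z, w].
In Python, from rig import get_obs, camera, get_calibration, hand_in, cut_out gives the robot as it stands.
- The arm moves only by the shell command python3 -m inch 'ROWS' [OPENING] [FORCE]. ROWS is JSON, one flat list of numbers, 6 for each row, row after row: the shift along the tool's x, y, z scaled (see below), then the turn, a rotation vector about the tool's x, y, z scaled (see below). A call has 1 to 20 rows; each row is the pose to reach, as a shift and turn from the pose commanded when the call began, along the tool's axes at that moment; what a row does not reach only later rows make up. The controller multiplies each number of a shift by 0.08 m and each number of a turn by 90 degrees. A row lasts 1/12 s, in which the tool goes at most 41.7 mm and 7.16 degrees, less where a joint would pass 70% of its speed; a pose out of reach is approached as far as the arm can. A call with a number of a shift or a turn outside -1 to 1 is refused whole. A call with a gripper value outside its range is refused whole. OPENING is the finger opening in mm, from 0 to 87, set as the call begins (- or left out, the last holds). The fingers move at their own pace and stop on an object; FORCE is the grip in N (left out, the last holds). Time passes only in rows, so rows that repeat a pose let the fingers close. It gives the time, the measured TCP pose, the force, the opening and the grip force at its end, in the units of the state.
- get_obs(): the state, without advancing time (a new reading comes with each control period).
- camera(name): name is "side" or "top"; returns the picture (480x640x3 uint8, red, green, blue); there is no depth.
- get_calibration(name): a dict with "vertical_fov" (degrees; the focal length in pixels is half the picture's height over the tangent of half this angle, whatever the lens; pixels are square), "cx", "cy" (the principal point, pixels), "T" (4x4, takes a point from camera to world coordinates). Camera axes: x right, y down, z forward; pixel columns grow to the right and rows downward; lengths in m; the calibration is good to about 2 mm. A picture is of the moment at which its call begins. get_calibration takes no time and is no camera call.
- hand_in(): hands the job in; it is judged then, once.
Trained networks look in the newest picture that a camera, given by its name, has taken for a name from the list of things; names that differ only in an ending like _2 or _b are one class to them, and where a whole thing is asked for, a point or a joint stands for the part that bears it (a point fixed in the world has none). Each returns a list of dicts, best first, with "conf" (0 to 1); they miss things now and then, are a little off and sometimes report something else, mostly with a low value. They report only what shows in the picture. A call takes as long as a camera call.
- cut_out(camera, thing): "region" (480x640 bool, what is visible of it) and "bbox" ([left, top, right, bottom] in pixels, round what is visible of it).
The state is a dict: "time": time; "q": joint angles; "joint_velocities": joint speeds; "joint_torque": joint torques, N m; "position": TCP position; "tool_rot": TCP orientation; "ft_force": force on the tool from outside, world axes, zero at the start; "moment": the same for the moment, N m; "grip_width": finger opening in m; "grip_force": force on a finger pad.
Only numpy, scipy, OpenCV 4.12 (cv2) and the standard library are available. Lean on these libraries where they do the work, as an engineer would, in place of code of your own. Each camera call takes 0.05 s, during which the arm holds its last target. There are 200 camera calls.

## Working session

There is one attempt and no reset: what is moved stays moved. The work goes in short steps, Python scripts to look and compute and a shell command to move; the robot and the scene stay as the last step left them, time stands still between calls to the robot, and variables do not carry over. Pictures are saved under pics/ and viewed, at most 10 in all, crops included, and the job is handed in when it is done.

```bash
ls; mkdir -p pics; python3 - <<'E'
from rig import *
import cv2,numpy as np
for n in("top","side"):
    im=camera(n); cv2.imwrite(f"pics/{n}0.png",im[...,::-1])
    c=get_calibration(n); print(n,c["vertical_fov"],c["cx"],c["cy"],np.round(c["T"],4).tolist())
    for t in("stand","lid","lid_fin","burnisher","bridge","rest_seat","rack","dish_rim"):
        try:
            r=cut_out(n,t)
            for d in r[:2]: 
                ys,xs=np.nonzero(d["region"]); print(t,round(d["conf"],2),np.round(d["bbox"]).tolist(),round(xs.mean(),1),round(ys.mean(),1),len(xs))
        except Exception as e: print(t,e)
o=get_obs();print(o["time"],o["position"],o["tool_rot"])
E
```

```text
pics
top 42.569320960297794 324.7335234916443 248.25953362587597 [[-0.0096, -0.9896, 0.1435, 0.3957], [-0.9999, 0.0085, -0.0081, 0.0367], [0.0068, -0.1435, -0.9896, 1.3495], [0.0, 0.0, 0.0, 1.0]]
stand 0.95 [252.0, 210.0, 361.0, 316.0] 300.7 263.0 5743
stand 0.25 [147.0, 291.0, 207.0, 347.0] 179.3 315.3 2782
lid 0.59 [301.0, 182.0, 321.0, 206.0] 308.4 191.5 369
lid 0.56 [298.0, 237.0, 348.0, 292.0] 322.7 263.0 1612
lid_fin 0.73 [298.0, 239.0, 348.0, 292.0] 323.1 263.2 1635
burnisher 0.6 [254.0, 199.0, 285.0, 326.0] 268.4 258.2 789
bridge 0.6 [255.0, 210.0, 360.0, 318.0] 299.3 262.0 5376
rest_seat 0.63 [469.0, 275.0, 513.0, 364.0] 489.0 319.3 2196
rack 0.8 [296.0, 196.0, 378.0, 328.0] 335.6 258.3 2691
dish_rim 0.73 [252.0, 212.0, 360.0, 318.0] 300.8 262.9 5636
dish_rim 0.29 [255.0, 200.0, 284.0, 326.0] 268.4 259.0 864
side 56.19410858177656 321.79816049186326 241.30129887941447 [[0.9867, -0.0712, 0.1463, 0.4233], [-0.1609, -0.5615, 0.8117, -0.814], [0.0244, -0.8244, -0.5655, 0.71], [0.0, 0.0, 0.0, 1.0]]
stand 0.83 [267.0, 252.0, 356.0, 304.0] 310.8 277.6 3269
lid 0.78 [290.0, 255.0, 335.0, 288.0] 311.7 274.1 1238
lid_fin 0.87 [291.0, 253.0, 335.0, 293.0] 312.3 273.7 1179
burnisher 0.71 [254.0, 234.0, 358.0, 244.0] 298.1 240.4 180
burnisher 0.44 [288.0, 249.0, 335.0, 294.0] 312.1 274.1 1311
bridge 0.66 [269.0, 248.0, 358.0, 306.0] 310.9 278.1 3166
bridge 0.55 [325.0, 298.0, 344.0, 323.0] 335.8 309.1 466
rest_seat 0.73 [216.0, 383.0, 328.0, 440.0] 272.4 417.2 3229
rack 0.98 [254.0, 221.0, 372.0, 305.0] 311.9 246.7 2503
rack 0.66 [218.0, 383.0, 326.0, 439.0] 272.1 417.1 3314
dish_rim 0.93 [268.0, 248.0, 357.0, 309.0] 311.0 278.3 3303
dish_rim 0.57 [262.0, 235.0, 357.0, 244.0] 298.3 240.7 101
0.9 [ 0.20599505 -0.59003975  0.24456584] [ 9.85934597e-01  1.67131597e-01 -1.22465662e-06 -5.93190159e-06]
```

```bash
python3 - <<'E'
import cv2
a=cv2.imread("pics/top0.png"); cv2.imwrite("pics/t0c.png",cv2.resize(a[170:380,140:540],None,fx=2,fy=2,interpolation=cv2.INTER_CUBIC))
E
```

```text
(no output)
```

View pics/t0c.png

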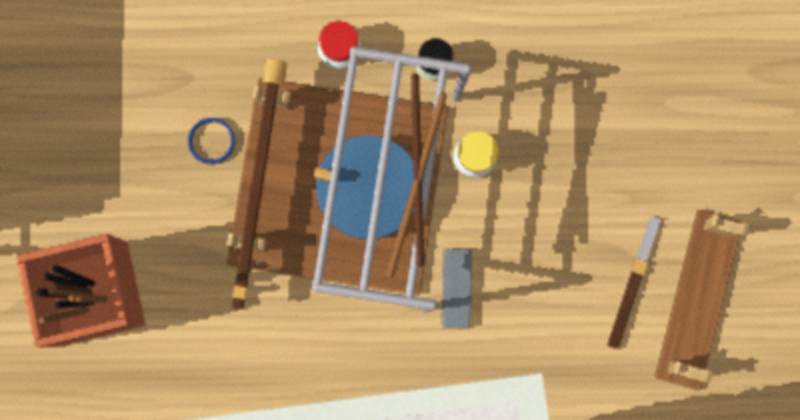

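View pics/side0.png

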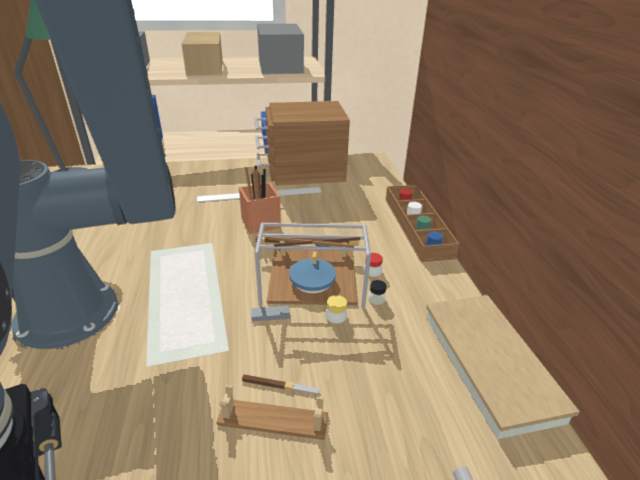

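```bash
python3 - <<'E'
import cv2,numpy as np
a=cv2.imread("pics/top0.png")
def cr(a,x,y,w,h):
    b=cv2.resize(a[y:y+h,x:x+w],None,fx=4,fy=4,interpolation=cv2.INTER_CUBIC)
    for i in range(0,w,10): cv2.line(b,(4*i,0),(4*i,12 if (x+i)%50==0 else 5),(0,0,255),1)
    for i in range(0,h,10): cv2.line(b,(0,4*i),(12 if (y+i)%50==0 else 5,4*i),(0,0,255),1)
    return b
c=np.hstack([cr(a,245,190,135,145),cr(a,460,245,60,145)]); cv2.imwrite("pics/c1.png",c)
s=cv2.imread("pics/side0.png")
c=np.vstack([cr(s,210,370,135,75),cr(s,245,220,135,75)]);cv2.imwrite("pics/c2.png",c)
E
```

```text
(no output)
```

View pics/c1.png

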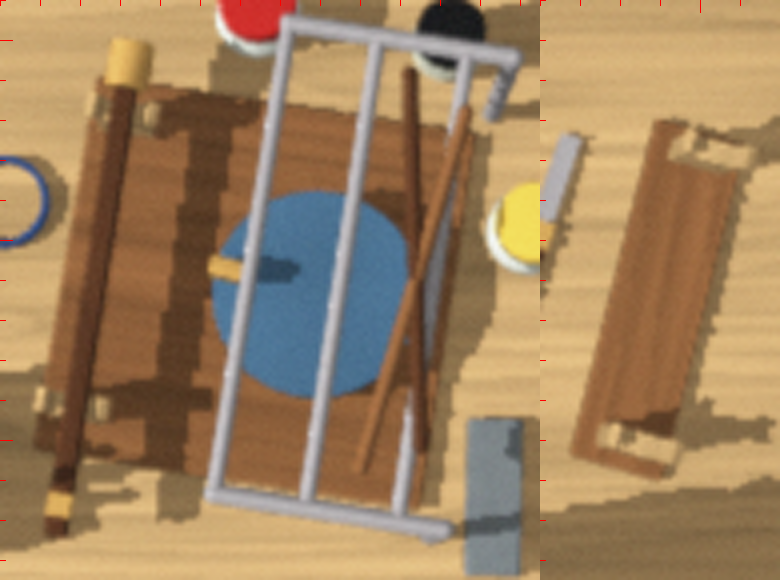

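View pics/c2.png

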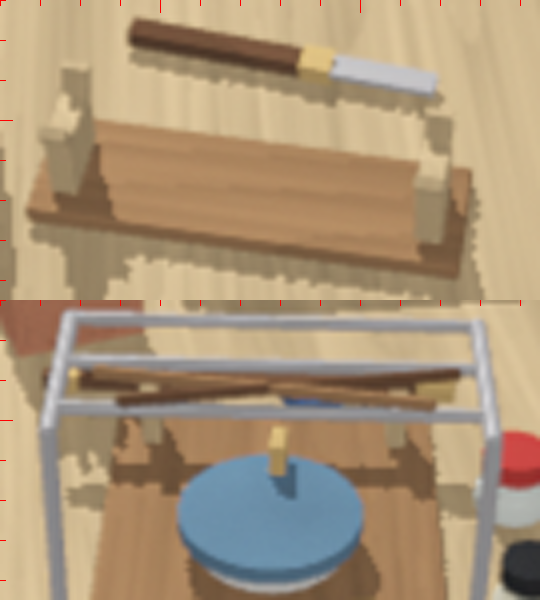

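```bash
cat >h.py <<'E'
from rig import *
import numpy as np
from scipy.spatial.transform import Rotation as R
def proj(n,P):
    c=get_calibration(n);T=np.array(c["T"]);f=240/np.tan(np.radians(c["vertical_fov"]/2))
    q=(np.atleast_2d(P)-T[:3,3])@T[:3,:3];return np.c_[c["cx"]+f*q[:,0]/q[:,2],c["cy"]+f*q[:,1]/q[:,2]]
def unproj(n,uv,z):
    c=get_calibration(n);T=np.array(c["T"]);f=240/np.tan(np.radians(c["vertical_fov"]/2))
    d=T[:3,:3]@np.array([(uv[0]-c["cx"])/f,(uv[1]-c["cy"])/f,1]);return T[:3,3]+d*(z-T[2,3])/d[2]
def pose(p,L):
    c,s=np.cos(p[2]),np.sin(p[2]);L=np.atleast_2d(L)
    return np.c_[p[0]+c*L[:,0]-s*L[:,1],p[1]+s*L[:,0]+c*L[:,1],L[:,2]]
E
python3 - <<'E'
from h import *
from scipy.optimize import least_squares as ls
def fit(obs,x0):
    fun=lambda p:np.concatenate([(proj(n,pose(p,l))[0]-uv) for n,l,uv in obs])
    r=ls(fun,x0,loss='soft_l1');print(np.round(r.x,4),np.round(r.fun.reshape(-1,2),1).tolist());return r.x
T=lambda u,v:np.array([245+u/4,190+v/4]); S=lambda u,v:np.array([245+u/4,220+(v-300)/4])
obs=[("top",(0,0,.038),T(315,294))]
for l,c in [((-.033,.118,.15),(288,22)),((-.033,-.118,.15),(213,493)),((.012,.118,.15),(377,38)),((.012,-.118,.15),(308,507)),((.057,.118,.15),(467,52)),((.057,-.118,.15),(400,520)),
 ((-.14,.105,.01),(97,78)),((-.14,-.105,.01),(35,450)),((.073,-.105,.01),(418,507)),((.073,.105,.01),(475,130))]: obs.append(("top",l,T(*c)))
s=fit(obs,[.55,.03,-1.4])
so=[("side",(-.033,-.118,.15),S(68,318)),("side",(-.033,.118,.15),S(480,323)),("side",(.057,-.118,.15),S(50,407)),("side",(.057,.118,.15),S(487,414)),("side",(0,0,.038),S(270,512))]
fit(so,s); s=fit(obs+so,s)
T2=lambda u,v:np.array([460+(u-540)/4,245+v/4]);S2=lambda u,v:np.array([210+u/4,370+v/4])
ro=[("top",l,T2(*c)) for l,c in [((.095,.025,.01),(655,120)),((.095,-.025,.01),(750,148)),((-.095,.025,.01),(570,455)),((-.095,-.025,.01),(667,480))]]
r1=fit(ro,[.45,-.25,-.2])
rs=[("side",(-.095,-.025,.01),S2(29,212)),("side",(.095,-.025,.01),S2(460,265)),("side",(.095,.025,.01),S2(470,170))]
fit(rs,r1);r=fit(ro+rs,r1)
h=unproj("top",T(130,40),.055);t=unproj("top",T(56,533),.055);d=(h-t)/np.linalg.norm(h-t)
print("burn",h,t,np.linalg.norm(h-t),"yaw",np.arctan2(d[1],d[0]),"bal",h-.08*d,"bridge",pose(s,(-.118,.035,.045)), "stand y dir yaw",s[2]+np.pi/2)
f=unproj("top",T(222,268),.058);print("fin",f,"local",R.from_euler('z',-s[2]).apply(f-[s[0],s[1],0]))
np.save("sr.npy",np.r_[s,r])
E
```

```text
[ 0.5537  0.0273 -1.729 ] [[0.5, -0.4], [-0.0, 0.2], [0.5, 0.2], [0.1, -0.5], [-0.3, 0.2], [-0.1, -0.7], [-0.3, 0.4], [-0.5, -0.8], [-0.6, 0.1], [0.8, 0.6], [0.1, 0.3]]
[ 0.5536  0.024  -1.7296] [[0.2, -0.1], [-1.1, 0.6], [0.2, 0.0], [0.5, 0.3], [-0.2, -0.8]]
[ 0.5537  0.027  -1.7289] [[0.6, -0.4], [0.1, 0.2], [0.6, 0.2], [0.2, -0.5], [-0.1, 0.2], [0.1, -0.7], [-0.1, 0.4], [-0.4, -0.8], [-0.5, 0.1], [1.0, 0.5], [0.2, 0.3], [0.2, -0.7], [-1.3, -0.1], [0.3, -0.7], [0.2, -0.5], [-0.3, -1.6]]
[ 0.4304 -0.331  -0.2959] [[1.0, -0.4], [-0.5, -1.0], [0.6, 0.4], [-1.1, 0.9]]
[ 0.4322 -0.3347 -0.286 ] [[-1.6, -0.1], [0.2, 0.8], [1.0, -1.2]]
[ 0.4315 -0.3328 -0.291 ] [[1.6, -0.9], [0.0, -1.6], [1.6, 0.0], [-0.1, 0.4], [-2.0, -1.3], [-0.5, 0.1], [0.4, -1.9]]
burn [0.68887686 0.12649023 0.055     ] [0.42652337 0.16466233 0.055     ] 0.26511594171094527 yaw -0.14448484966338637 bal [0.60971044 0.13800884 0.055     ] bridge [[0.60687899 0.13800388 0.045     ]] stand y dir yaw -0.15808748406946882
fin [0.56467303 0.07751939 0.058     ] local [-0.05162526  0.00284241  0.058     ]
```

The crops show the dish/lid centre at about top px (324,263), the fin at (300,257), and the burnisher from (277,200) to (259,323). The rest foot corners are at (489,275) to (467,359). The rack rods fit the given sizes to under 1 px. Next I turn and travel to above the burnisher.

```bash
cat >>h.py <<'E'
def units(pos,rot=None):
    o=get_obs();q=R.from_quat(o["tool_rot"]);d=q.inv().apply(np.array(pos)-o["position"])/.08
    w=[0,0,0] if rot is None else (q.inv()*rot).as_rotvec()/(np.pi/2)
    print("t",round(o["time"],2),"shift units",np.round(d,3),"turn units",np.round(w,3));return d,w
def tool(yaw,lx=0,ly=0): # tool x at yaw, z down, then turn about own x, y
    return R.from_euler('z',yaw)*R.from_euler('x',np.pi)*R.from_rotvec([lx,0,0])*R.from_rotvec([0,ly,0])
E
M="python3 -m inch"
$M '[0,0,0,0,0,0.309,0,0,0,0,0,0.309,0,0,0,0,0,0.309,0,0,0,0,0,0.309,0,0,0,0,0,0.309]' 87 20
$M '[0.36,-0.97,0,0,0,0,0.36,-0.97,0,0,0,0,0.36,-0.97,0,0,0,0]' >/dev/null
$M '[0.36,-0.97,0,0,0,0,0.36,-0.97,0,0,0,0,0.36,-0.97,0,0,0,0]' >/dev/null
$M '[0.36,-0.97,0,0,0,0,0.36,-0.97,0,0,0,0,0.36,-0.97,0,0,0,0]' >/dev/null
$M '[0.36,-0.97,0,0,0,0,0.36,-0.97,0,0,0,0,0.36,-0.97,0,0,0,0]' >/dev/null
$M '[0.36,-0.97,0,0,0,0,0.36,-0.97,0,0,0,0,0.36,-0.97,0,0,0,0]' >/dev/null
$M '[0.36,-0.97,0,0,0,0,0.36,-0.97,0,0,0,0,0.36,-0.97,0,0,0,0]' >/dev/null
$M '[0.36,-0.97,0,0,0,0,0.36,-0.97,0,0,0,0,0.36,-0.97,0,0,0,0]' >/dev/null
$M '[0.36,-0.97,0,0,0,0,0.36,-0.97,0,0,0,0,0.36,-0.97,0,0,0,0]' >/dev/null
$M '[0.36,-0.97,0,0,0,0,0.36,-0.97,0,0,0,0,0.36,-0.97,0,0,0,0]' >/dev/null
$M '[0.36,-0.97,0,0,0,0,0.36,-0.97,0,0,0,0,0.36,-0.97,0,0,0,0]'
python3 - <<'E'
from h import *
import cv2
units([.608,.138,.16],tool(-.15)); print(get_obs()["position"],get_obs()["q"])
im=camera("side")[...,::-1]; cv2.imwrite("pics/s2.png",cv2.resize(im[60:310,140:440],None,fx=2.4,fy=2.4,interpolation=cv2.INTER_CUBIC))
E
```

```text
time: 1.32
position: [0.206, -0.5901, 0.2446]
tool_rot: [0.997, -0.076, 0.0, 0.0]
ft_force: [0.5, 0.7, -1.4]
grip_width: 0.087
grip_force: 0.0
time: 3.82
position: [0.6098, 0.1379, 0.2447]
tool_rot: [0.997, -0.072, 0.002, -0.002]
ft_force: [0.3, -0.5, 0.6]
grip_width: 0.0875
grip_force: 0.0
t 3.82 shift units [-0.027  0.006  1.059] turn units [-0.002 -0.003  0.004]
[0.60979458 0.13794421 0.244718  ] [0.04274308 0.52556797 1.43590441 0.00291188 1.17520215 1.7561554 ]
```

View pics/s2.png

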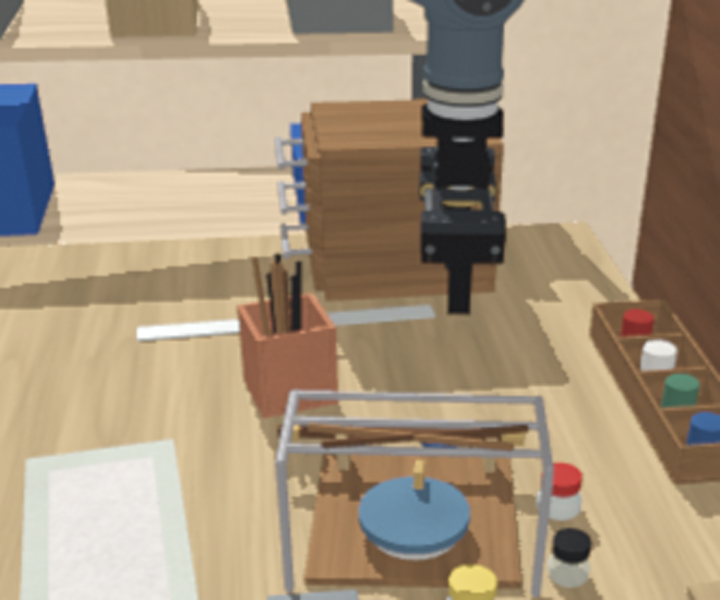

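The side view shows the open hand over the bridge, with its tip at crop (459,312) and the rack front rod at crop row 398. Before choosing a lean I check from above how wide the hand is along its closing line.

```bash
python3 - <<'E'
from h import *
import cv2
im=camera("top")[...,::-1].copy()
p=np.array([.6098,.1379])
for z in (.29,.35,.45):
  for s in(-.095,.095): 
    u=proj("top",[p[0]-.149*s,p[1]-.989*s,z])[0]; print(z,s,u)
b=cv2.resize(im[120:360,150:400],None,fx=2.4,fy=2.4,interpolation=cv2.INTER_CUBIC)
cv2.imwrite("pics/t2.png",b)
E
```

```text
0.29 -0.095 [208.03292664 207.07421211]
0.29 0.095 [315.37503382 222.08911133]
0.35 -0.095 [201.48808524 199.47809968]
0.35 0.095 [315.07616406 215.35001735]
0.45 -0.095 [188.70542751 184.64221607]
0.45 0.095 [314.49220832 202.18263462]
```

View pics/t2.png

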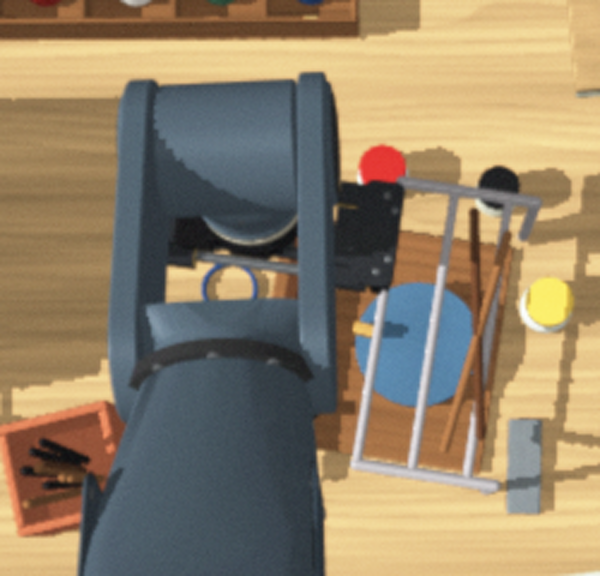

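The black body's right edge, at full-frame px (315,203), lies 95 mm from the tool axis, so the 190 mm width runs along the closing line. A vertical hand would hit the rack's front rod, so I lean it back about 15° and open only part way.

```bash
python3 - <<'E'
from h import *
r=tool(-.15,-np.radians(15)); p=np.array([.608,.138,.051])-r.apply([0,0,.009])
print(p, (r.apply([0,0,1])))
units(p-r.apply([0,0,.07]),r)
E
```

```text
[0.6083481  0.14030322 0.05969333] [-0.03867743 -0.25591279 -0.96592583]
t 3.92 shift units [ 0.012 -0.311  1.459] turn units [-0.166  0.     0.003]
```

```bash

python3 -m inch '[0,-0.31,0.3,-0.166,0,0,0,-0.31,0.6,-0.166,0,0,0.01,-0.31,0.9,-0.166,0,0,0.01,-0.31,0.9,-0.166,0,0]' 45 20
python3 - <<'E'
from h import *
r=tool(-.15,-np.radians(15)); p=np.array([.608,.138,.051])-r.apply([0,0,.009])
units(p-r.apply([0,0,.05]),r)
units(p,r)
E
```

```text
time: 4.25
position: [0.607, 0.1574, 0.1671]
tool_rot: [0.989, -0.072, -0.016, 0.131]
ft_force: [-0.2, -0.0, 0.1]
grip_width: 0.0676
grip_force: 0.0
t 4.25 shift units [ 0.057 -0.148  0.725] turn units [0.002 0.007 0.003]
t 4.25 shift units [ 0.064 -0.15   1.35 ] turn units [0.002 0.007 0.003]
```

```bash

python3 -m inch '[0.05,-0.15,0.2,0,0,0,0.05,-0.15,0.5,0,0,0,0.05,-0.15,0.72,0,0,0,0.05,-0.15,0.72,0,0,0]' 40 20
python3 - <<'E'
from h import *
r=tool(-.15,-np.radians(15)); p=np.array([.608,.138,.051])-r.apply([0,0,.009])
units(p,r)
E
```

```text
time: 4.58
position: [0.6118, 0.1513, 0.1117]
tool_rot: [0.989, -0.075, -0.014, 0.131]
ft_force: [0.7, -0.1, -0.6]
grip_width: 0.0438
grip_force: 0.0
t 4.58 shift units [-0.018 -0.032  0.664] turn units [ 0.001  0.005 -0.   ]
```

```bash

python3 -m inch '[-0.02,-0.03,0.25,0,0,0,-0.02,-0.03,0.5,0,0,0,-0.02,-0.03,0.66,0,0,0,-0.02,-0.03,0.66,0,0,0]' 
python3 -m inch '[0,0,0,0,0,0,0,0,0,0,0,0,0,0,0,0,0,0,0,0,0,0,0,0,0,0,0,0,0,0,0,0,0,0,0,0]' 0 25
python3 -c "
from h import *
r=tool(-.15,-np.radians(15)); p=np.array([.608,.138,.051])-r.apply([0,0,.009]);units(p,r)"
```

```text
time: 4.92
position: [0.6098, 0.1418, 0.0612]
tool_rot: [0.989, -0.075, -0.012, 0.13]
ft_force: [-0.3, 0.5, -0.2]
grip_width: 0.0402
grip_force: 0.0
time: 5.42
position: [0.6118, 0.1433, 0.064]
tool_rot: [0.989, -0.074, -0.009, 0.131]
ft_force: [-0.2, -3.2, 6.5]
grip_width: 0.013
grip_force: 25.0
t 5.42 shift units [-0.037  0.028  0.063] turn units [ 0.    -0.001  0.001]
```

```bash

python3 -m inch '[0,0.03,-0.1,0,0,0,0,0.05,-0.2,0,0,0,0,0.06,-0.3,0,0,0,0,0.06,-0.5,0,0,0,0,0.06,-0.75,0,0,0,0,0.06,-1,0,0,0,0,0.06,-1,0,0,0]'
python3 - <<'E'
from h import *
import cv2
units([.608,.17,.27],tool(-.15))
im=camera("side")[...,::-1]; cv2.imwrite("pics/s3.png",cv2.resize(im[100:300,200:440],None,fx=2.8,fy=2.8,interpolation=cv2.INTER_CUBIC))
E
```

```text
time: 6.0
position: [0.6163, 0.1618, 0.1451]
tool_rot: [0.989, -0.074, -0.005, 0.128]
ft_force: [0.7, 0.8, -1.1]
grip_width: 0.0129
grip_force: 25.0
t 6.0 shift units [-0.105  0.313 -1.533] turn units [ 0.164 -0.006  0.   ]
```

View pics/s3.png

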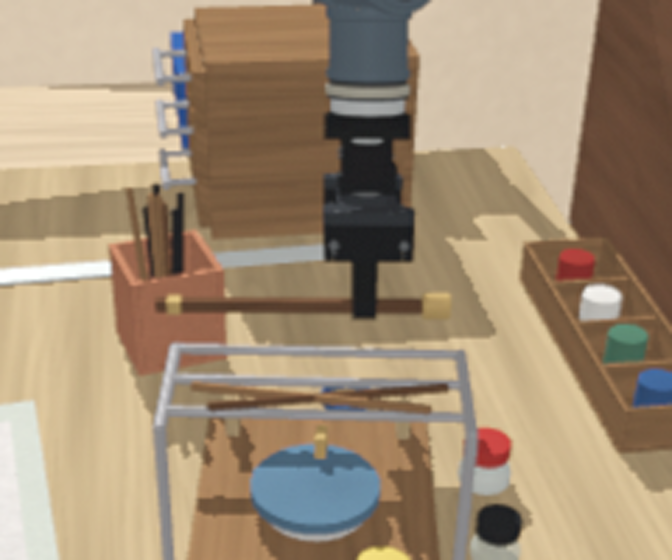

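The shaft is held level (tail at crop (165,304), head at (437,304)), clear of the bridge and rack. Next I rise, set the hand upright and head for the rest.

```bash
M="python3 -m inch"
$M '[0,0.1,-0.4,0,0,0,-0.03,0.2,-0.8,0.05,0,0,-0.05,0.2,-1,0.1,0,0,-0.05,0.2,-1,0.164,0,0,-0.05,0.2,-1,0.164,0,0]'
$M '[0,0.3,-0.4,0,0,0.09,0,0.7,-0.5,0,0,0.09,0,1,-0.5,0,0,0.09,0,1,-0.5,0,0,0.09]'
$M '[0,0.5,0,0,0,0,0,1,0,0,0,0,0,1,0,0,0,0]' >/dev/null
$M '[0,0.5,0,0,0,0,0,1,0,0,0,0,0,1,0,0,0,0]' >/dev/null
$M '[0,0.5,0,0,0,0,0,1,0,0,0,0,0,1,0,0,0,0]' >/dev/null
$M '[-0.2,0.5,0,0,0,0,-0.4,1,0,0,0,0,-0.4,1,0,0,0,0]'
python3 -c "
from h import *
units([.4315,-.333,.12],tool(-.295))"
```

```text
time: 6.47
position: [0.61, 0.163, 0.2228]
tool_rot: [0.997, -0.076, 0.0, 0.001]
ft_force: [-0.2, -1.7, -2.4]
grip_width: 0.0127
grip_force: 25.0
time: 6.8
position: [0.5971, 0.0822, 0.2612]
tool_rot: [0.989, -0.147, -0.002, 0.004]
ft_force: [-0.1, -0.2, -3.3]
grip_width: 0.0126
grip_force: 25.0
time: 7.8
position: [0.4721, -0.2143, 0.2616]
tool_rot: [0.989, -0.147, -0.004, 0.003]
ft_force: [0.7, 0.5, -2.2]
grip_width: 0.0129
grip_force: 25.0
t 7.8 shift units [-0.042  1.556  1.781] turn units [ 0.004  0.004 -0.   ]
```

```bash
M="python3 -m inch"
$M '[0,0.4,0,0,0,0,-0.02,0.8,0.2,0,0,0,-0.02,0.9,0.6,0,0,0,-0.02,0.9,0.8,0,0,0,-0.02,0.9,0.8,0,0,0]' >/dev/null
$M '[-0.02,0.4,0.4,0,0,0,-0.02,0.65,0.7,0,0,0,-0.02,0.65,0.9,0,0,0,-0.02,0.65,0.9,0,0,0,-0.02,0.65,0.9,0,0,0]'
python3 - <<'E'
from h import *
import cv2
units([.4315,-.333,.075],tool(-.295))
def cr(a,x,y,w,h,f): return cv2.resize(a[y:y+h,x:x+w],(int(w*f),int(h*f)),interpolation=cv2.INTER_CUBIC)
s=camera("side")[...,::-1];t=camera("top")[...,::-1]
cv2.imwrite("pics/p4.png",np.hstack([cr(s,180,350,180,110,2.7),cr(t,440,250,100,110,2.7)]))
E
```

```text
time: 8.63
position: [0.4372, -0.3279, 0.1272]
tool_rot: [0.989, -0.145, -0.001, 0.001]
ft_force: [-0.1, -0.5, -3.3]
grip_width: 0.0129
grip_force: 25.0
t 8.63 shift units [-0.049  0.081  0.652] turn units [0.001 0.002 0.003]
```

View pics/p4.png

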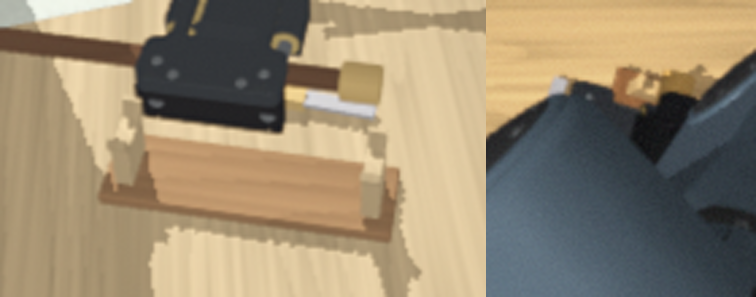

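The side crop shows the shaft above the rest, aligned with it. Centred, though, the head (55–80 mm ahead) would land on the post at 80 mm. So I shift along the rest to put the balance point near +45 mm, and check the fitted rest pose against the post tips.

```bash
python3 - <<'E'
from h import *
r=np.load("sr.npy")[3:]; print(r)
for l in[(-.08,-.012,.056),(-.08,.012,.056),(.08,-.012,.056),(.08,.012,.056)]:
    u=proj("side",pose(r,l))[0]; v=proj("top",pose(r,l))[0]; print(l,"c2 crop",np.round((u-[210,370])*4),"c1 crop",np.round((v-[460,245])*4+[540,0]))
p=pose(r,(.046,0,.080))[0];print(p);units(p,tool(r[2]))
E
```

```text
[ 0.43148636 -0.33278429 -0.29099294]
(-0.08, -0.012, 0.056) c2 crop [ 54. 119.] c1 crop [674. 450.]
(-0.08, 0.012, 0.056) c2 crop [71. 72.] c1 crop [629. 437.]
(0.08, -0.012, 0.056) c2 crop [429. 168.] c1 crop [746. 154.]
(0.08, 0.012, 0.056) c2 crop [437. 118.] c1 crop [702. 141.]
[ 0.4755525  -0.34598186  0.08      ]
t 8.73 shift units [0.508 0.073 0.612] turn units [ 0.002 -0.001  0.001]
```

```bash
M="python3 -m inch"
$M '[0.3,0.06,0,0,0,0,0.5,0.06,0,0,0,0,0.5,0.06,0.2,0,0,0,0.5,0.06,0.4,0,0,0,0.5,0.06,0.6,0,0,0,0.5,0.06,0.6,0,0,0,0.5,0.06,0.6,0,0,0]'
python3 - <<'E'
from h import *
import cv2
r=np.load("sr.npy")[3:];units(pose(r,(.046,0,.064))[0],tool(r[2]))
s=camera("side")[...,::-1]
cv2.imwrite("pics/p5.png",cv2.resize(s[360:460,190:350],None,fx=4.5,fy=4.5,interpolation=cv2.INTER_CUBIC))
E
```

```text
time: 9.32
position: [0.4747, -0.3446, 0.0806]
tool_rot: [0.99, -0.144, 0.0, 0.002]
ft_force: [1.3, -0.1, -2.4]
grip_width: 0.0129
grip_force: 25.0
t 9.32 shift units [0.015 0.012 0.208] turn units [ 0.002 -0.     0.001]
```

View pics/p5.png

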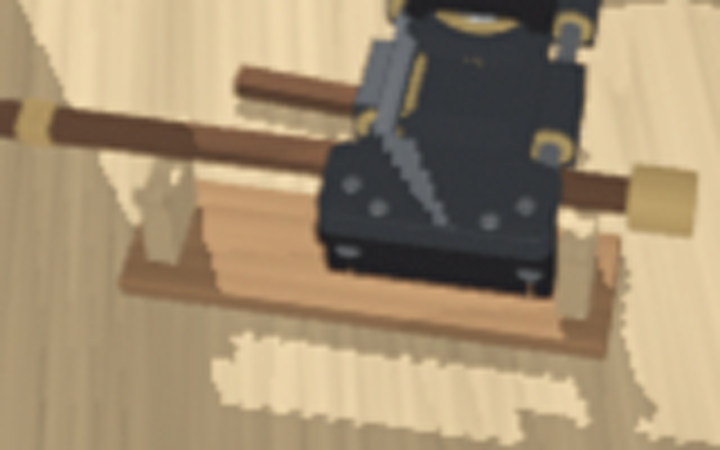

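The head (crop 630–695) clears the outside of the right post (560–595), and the shaft lies over both notches. I lower it.

```bash
M="python3 -m inch"
$M '[0.01,0.01,0.05,0,0,0,0.01,0.01,0.1,0,0,0,0.01,0.01,0.14,0,0,0,0.01,0.01,0.14,0,0,0]'
$M '[0,0,0.02,0,0,0,0,0,0.04,0,0,0,0,0,0.06,0,0,0,0,0,0.06,0,0,0]'
python3 - <<'E'
from h import *
o=get_obs();print(o["position"],o["ft_force"],o["moment"])
E
```

```text
time: 9.7
position: [0.4745, -0.3462, 0.0683]
tool_rot: [0.989, -0.145, -0.0, 0.001]
ft_force: [-0.2, 0.1, -2.1]
grip_width: 0.0128
grip_force: 25.0
time: 10.03
position: [0.4749, -0.3463, 0.064]
tool_rot: [0.989, -0.145, 0.0, 0.002]
ft_force: [0.5, 2.6, 1.1]
grip_width: 0.012
grip_force: 25.0
[ 0.4748989  -0.34625533  0.06404713] [0.49369852 2.58218919 1.14835536] [ 0.30497459 -0.04156116 -0.03038023]
```

```bash
M="python3 -m inch"
$M '[0,-0.02,0.01,0,0,0,0,-0.02,0.01,0,0,0]'
$M '[0,-0.02,0,0,0,0,0,-0.02,0,0,0,0,0,-0.02,0,0,0,0,0,-0.02,0,0,0,0,0,-0.02,0,0,0,0]' 36
$M '[0,0,-0.3,0,0,0,0,0,-0.7,0,0,0,0,0,-1,0,0,0,0,0,-1,0,0,0]'
$M '[0,-0.5,-0.3,0,0,0,0,-1,-0.7,0,0,0,0,-1,-1,0,0,0,0,-1,-1,0,0,0]'
$M '[0,-0.5,0,0,0,0,0,-1,0,0,0,0,0,-1,0,0,0,0,0,-1,0,0,0,0]' 
python3 - <<'E'
from h import *
import cv2
s=camera("side")[...,::-1];t=camera("top")[...,::-1]
def cr(a,x,y,w,h,f): return cv2.resize(a[y:y+h,x:x+w],(int(w*f),int(h*f)),interpolation=cv2.INTER_CUBIC)
cv2.imwrite("pics/p6.png",np.hstack([cr(s,190,350,150,130,3.5),cr(t,440,260,75,130,3.5)]))
for n in("side","top"):
    for d in cut_out(n,"burnisher")[:2]: print(n,d["conf"],d["bbox"])
E
```

```text
time: 10.2
position: [0.4753, -0.3456, 0.0634]
tool_rot: [0.989, -0.145, 0.0, 0.002]
ft_force: [-1.4, -1.3, 2.4]
grip_width: 0.012
grip_force: 25.0
time: 10.62
position: [0.4756, -0.3431, 0.0628]
tool_rot: [0.989, -0.145, -0.0, 0.001]
ft_force: [-0.1, -0.8, -0.3]
grip_width: 0.0336
grip_force: 0.0
time: 10.95
position: [0.4781, -0.3453, 0.1477]
tool_rot: [0.989, -0.145, 0.004, 0.005]
ft_force: [1.0, -1.0, 0.4]
grip_width: 0.0356
grip_force: 0.0
time: 11.28
position: [0.5016, -0.2649, 0.2277]
tool_rot: [0.99, -0.143, 0.004, 0.003]
ft_force: [1.5, -1.6, 0.4]
grip_width: 0.0359
grip_force: 0.0
time: 11.62
position: [0.5215, -0.1876, 0.2217]
tool_rot: [0.99, -0.143, -0.001, 0.001]
ft_force: [-0.0, 0.6, -0.4]
grip_width: 0.036
grip_force: 0.0
side 0.86 [189.7, 386.0, 342.9, 419.4]
top 0.59 [231.6, 230.0, 259.5, 252.9]
top 0.58 [480.4, 347.9, 489.6, 376.7]
```

View pics/p6.png

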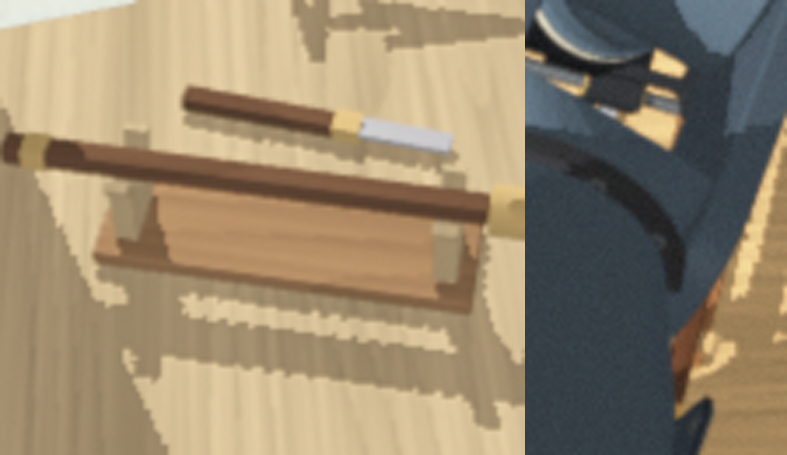

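The burnisher lies in both notches, with its shaft through the posts at crop (135,155) and (450,205) and its head outside the right post. All ten picture views are used, so from here I go by numbers. Next is the fin's direction, fitted to its brass pixels in the first pictures.

```bash
python3 - <<'E'
from h import *
import cv2
from scipy.optimize import least_squares as ls
sr=np.load("sr.npy");s=sr[:3];r=sr[3:]
for b in(.035,.045,.055): print("head tip px",b,proj("side",pose(r,(b+.08,-.0,.051)))[0])
def mask(n,x0,y0,x1,y1):
    im=cv2.cvtColor(cv2.imread(f"pics/{n}0.png"),cv2.COLOR_BGR2HSV).astype(int)[y0:y1,x0:x1]
    m=(im[...,0]>8)&(im[...,0]<35)&(im[...,1]>70)&(im[...,2]>110)
    k,lab,st,ce=cv2.connectedComponentsWithStats(m.astype(np.uint8));i=1+np.argmax(st[1:,4]);ys,xs=np.nonzero(lab==i)
    print(n,st[i]+[x0,y0,0,0,0],ce[i]+[x0,y0]);return xs+x0,ys+y0
mt=mask("top",294,248,308,266); ms=mask("side",306,247,322,266)
def box(psi,cx,cy):
    P=[(a,b,c) for a in(.034,.058) for b in(-.005,.005) for c in(.038,.058)]
    return pose((cx,cy,psi),P)
def hull(n,P): return cv2.convexHull(proj(n,P).astype(np.float32))[:,0]
for psi in np.radians([68,71,74,77,80,83,86,89]):
    P=box(psi,s[0],s[1]);h=hull("side",P);t=hull("top",P)
    print(round(np.degrees(psi)),"side bbox",np.round([h.min(0),h.max(0)],1).ravel(),"top bbox",np.round([t.min(0),t.max(0)],1).ravel())
print("bridge dir deg",np.degrees(s[2])+180)
o=get_obs();print(o["q"],o["time"])
E
```

```text
head tip px 0.035 [338.81597003 410.15158544]
head tip px 0.045 [344.75654314 410.91439521]
head tip px 0.055 [350.71175997 411.67908533]
top [296 248  10  12  60] [300.18333333 255.13333333]
side [306 250  16  14 155] [313.70967742 254.58064516]
68 side bbox [313.5 250.7 319.8 263.4] top bbox [298.1 249.8 310.5 259.4]
71 side bbox [312.8 250.6 318.6 263.3] top bbox [297.7 251.1 310.1 260.3]
74 side bbox [312.1 250.6 317.5 263.1] top bbox [297.4 252.4 309.8 261.1]
77 side bbox [311.3 250.5 316.3 263. ] top bbox [297.1 253.7 309.4 261.9]
80 side bbox [310.6 250.5 315.  262.9] top bbox [297.  255.1 309.2 262.7]
83 side bbox [309.7 250.6 314.1 262.9] top bbox [296.9 256.5 308.9 263.6]
86 side bbox [308.5 250.5 313.3 262.9] top bbox [296.9 257.9 308.7 264.4]
89 side bbox [307.3 250.5 312.6 263. ] top bbox [297.  259.3 308.6 265.2]
bridge dir deg 80.9422543689778
[-0.55044089  0.46198918  1.63375062 -0.00373945  1.0447447   1.31459145] 11.8167
```

```bash
cat >>h.py <<'E'
PSI=np.radians(76); RAD=np.array([np.cos(PSI),np.sin(PSI),0]); C=np.array([.5537,.0270,0])
def grasp(lean=40): 
    r=tool(PSI,0,-np.radians(lean)); P=C+.046*RAD+[0,0,.055]; return P-r.apply([0,0,.015]),r
E
python3 - <<'E'
from h import *
p,r=grasp();print(p,r.apply([0,0,1]),r.apply([1,0,0]))
units([.60,.10,.28],tool(PSI))
print(p-r.apply([0,0,.09]))
E
```

```text
[0.56716097 0.08098901 0.06649067] [-0.1555044  -0.62369407 -0.76604444] [ 0.18532292  0.74328965 -0.64278761]
t 11.82 shift units [-0.107 -3.762 -0.737] turn units [ 0.002  0.002 -1.031]
[0.58115637 0.13712148 0.13543467]
```

```bash
M="python3 -m inch"
$M '[0,-0.3,-0.5,0,0,0,-0.03,-0.7,-0.74,0,0,0,-0.03,-0.94,-0.74,0,0,0,-0.03,-0.94,-0.74,0,0,0]' 40 >/dev/null
$M '[0,-0.5,0,0,0,0,-0.03,-0.94,0,0,0,0,-0.03,-0.94,0,0,0,0]' >/dev/null
$M '[0,-0.5,0,0,0,0,-0.03,-0.94,0,0,0,0,-0.03,-0.94,0,0,0,0]' >/dev/null
$M '[0,-0.5,0,0,0,0,-0.03,-0.94,0,0,0,0,-0.03,-0.94,0,0,0,0]' 
$M '[0,0,0,0,0,-0.3,0,0,0,0,0,-0.6,0,0,0,0,0,-1,0,0,0,0,0,-1,0,0,0,0,0,-1,0,0,0,0,0,-1,0,0,0,0,0,-1,0,0,0,0,0,-1,0,0,0,0,0,-1,0,0,0,0,0,-1,0,0,0,0,0,-1,0,0,0,0,0,-1,0,0,0,0,0,-1,0,0,0,0,0,-1]'
python3 - <<'E'
from h import *
p,r=grasp()
units(p-r.apply([0,0,.15]),r);print(p-r.apply([0,0,.15]),get_obs()["q"])
E
```

```text
time: 12.9
position: [0.5997, 0.1046, 0.2799]
tool_rot: [0.99, -0.144, -0.0, 0.0]
ft_force: [-0.6, -0.8, -0.2]
grip_width: 0.04
grip_force: 0.0
time: 14.07
position: [0.5986, 0.0991, 0.2799]
tool_rot: [0.802, 0.597, -0.002, 0.001]
ft_force: [-0.3, -0.9, 0.0]
grip_width: 0.0398
grip_force: 0.0
t 14.07 shift units [ 0.88  -0.367  1.227] turn units [-0.011 -0.442 -0.029]
[0.59048663 0.17454313 0.18139733] [-0.01800622  0.46657098  1.43765607 -0.00433249  1.23934455  0.27504658]
```

```bash
M="python3 -m inch"
$M '[0.4,-0.2,0,-0.01,-0.08,-0.03,0.88,-0.37,0,-0.01,-0.16,-0.03,0.88,-0.37,0.2,-0.01,-0.24,-0.03,0.88,-0.37,0.4,-0.01,-0.32,-0.03,0.88,-0.37,0.6,-0.01,-0.44,-0.03,0.88,-0.37,0.8,-0.01,-0.44,-0.03,0.88,-0.37,1,-0.01,-0.44,-0.03,0.88,-0.37,1,-0.01,-0.44,-0.03]'
python3 - <<'E'
from h import *
p,r=grasp()
units(p-r.apply([0,0,.06]),r);units(p,r);print(get_obs()["q"])
E
```

```text
time: 14.73
position: [0.5886, 0.1762, 0.1953]
tool_rot: [0.739, 0.58, -0.272, 0.207]
ft_force: [0.4, 0.0, 0.0]
grip_width: 0.0403
grip_force: 0.0
t 14.73 shift units [0.099 0.036 1.267] turn units [-0.004 -0.001  0.004]
t 14.73 shift units [0.098 0.04  2.017] turn units [-0.004 -0.001  0.004]
[ 0.35354766  0.78805541  1.24323147 -0.55556285  1.55827189  0.73063889]
```

```bash
M="python3 -m inch"
$M '[0.1,0.04,0.3,0,0,0,0.1,0.04,0.7,0,0,0,0.1,0.04,1,0,0,0,0.1,0.04,1,0,0,0]' 32
$M '[0,0,0.1,0,0,0,0,0,0.27,0,0,0,0,0,0.27,0,0,0]'
python3 - <<'E'
from h import *
p,r=grasp()
units(p,r);o=get_obs();print(o["position"],o["ft_force"])
E
```

```text
time: 15.07
position: [0.5802, 0.1281, 0.1321]
tool_rot: [0.741, 0.578, -0.272, 0.207]
ft_force: [-0.9, -1.1, -1.1]
grip_width: 0.0325
grip_force: 0.0
time: 15.32
position: [0.5797, 0.1181, 0.118]
tool_rot: [0.741, 0.579, -0.268, 0.209]
ft_force: [-0.7, -1.0, 0.6]
grip_width: 0.0318
grip_force: 0.0
t 15.32 shift units [ 0.037 -0.039  0.807] turn units [-0.    -0.003 -0.   ]
[0.57965652 0.11805575 0.11799439] [-0.67365962 -0.96518376  0.59966221]
```

```bash
M="python3 -m inch"
$M '[0.03,-0.03,0.25,0,0,0,0.03,-0.03,0.5,0,0,0,0.03,-0.03,0.65,0,0,0,0.03,-0.03,0.75,0,0,0,0.03,-0.03,0.75,0,0,0,0.03,-0.03,0.75,0,0,0]'
python3 - <<'E'
from h import *
p,r=grasp()
units(p,r);o=get_obs();print(o["position"],o["ft_force"])
E
```

```text
time: 15.82
position: [0.569, 0.0846, 0.0703]
tool_rot: [0.741, 0.58, -0.268, 0.21]
ft_force: [-0.3, 0.3, -0.1]
grip_width: 0.032
grip_force: 0.0
t 15.82 shift units [-0.008 -0.011  0.068] turn units [ 0.001 -0.003  0.001]
[0.56897608 0.08460567 0.07026342] [-0.34748782  0.33957269 -0.05471867]
```

```bash
M="python3 -m inch"
$M '[-0.01,-0.01,0.05,0,0,0,-0.01,-0.01,0.05,0,0,0,-0.01,-0.01,0.05,0,0,0]'
$M '[0,0,0,0,0,0,0,0,0,0,0,0,0,0,0,0,0,0,0,0,0,0,0,0,0,0,0,0,0,0,0,0,0,0,0,0]' 0 25
python3 - <<'E'
from h import *
p,r=grasp()
units(p,r);o=get_obs();print(o["position"],o["ft_force"],o["moment"])
E
```

```text
time: 16.07
position: [0.567, 0.0819, 0.0675]
tool_rot: [0.74, 0.58, -0.268, 0.21]
ft_force: [-0.2, 0.6, 0.1]
grip_width: 0.0318
grip_force: 0.0
time: 16.57
position: [0.5668, 0.0816, 0.0671]
tool_rot: [0.74, 0.58, -0.268, 0.209]
ft_force: [-0.5, 0.0, 0.9]
grip_width: 0.0097
grip_force: 25.0
t 16.57 shift units [0.    0.006 0.011] turn units [ 0.001 -0.002  0.001]
[0.56683414 0.08162589 0.06714515] [-0.4862018   0.02481801  0.85840732] [ 0.37441391 -0.11960702  0.00346319]
```

```bash
python3 - <<'E'
from h import *
o=get_obs();q=R.from_quat(o["tool_rot"]);t0=o["position"]
piv=C-.048*RAD+[0,0,.034]; ax=np.array([np.sin(PSI),-np.cos(PSI),0])
for d in(2,4,6,8,9):
    Q=R.from_rotvec(ax*np.radians(d)); p=piv+Q.apply(t0-piv)
    print(d,np.round(q.inv().apply(p-t0)/.08,3),np.round((q.inv()*Q*q).as_rotvec()/(np.pi/2),3))
E
```

```text
2 [-0.041 -0.    -0.025] [-0.     0.022  0.   ]
4 [-0.082 -0.    -0.049] [-0.     0.044  0.   ]
6 [-0.124 -0.    -0.071] [-0.     0.067  0.   ]
8 [-0.167 -0.    -0.091] [-0.     0.089  0.   ]
9 [-0.189 -0.    -0.101] [-0.   0.1  0. ]
```

```bash
M="python3 -m inch"
$M '[-0.02,0,-0.012,0,0.011,0,-0.041,0,-0.025,0,0.022,0,-0.062,0,-0.037,0,0.033,0,-0.082,0,-0.049,0,0.044,0,-0.103,0,-0.06,0,0.056,0,-0.124,0,-0.071,0,0.067,0,-0.145,0,-0.081,0,0.078,0,-0.167,0,-0.091,0,0.089,0,-0.167,0,-0.091,0,0.089,0,-0.167,0,-0.091,0,0.089,0,-0.167,0,-0.091,0,0.089,0]'
python3 - <<'E'
from h import *
import cv2
o=get_obs();print(o["position"],o["ft_force"],o["moment"])
# lid outline check
for n in("side","top"):
    camera(n)
    for d in cut_out(n,"lid")[:2]: print(n,round(d["conf"],2),d["bbox"],d["region"].sum())
print(np.degrees((R.from_quat(o["tool_rot"]).inv()*grasp()[1]).as_rotvec()))
E
```

```text
time: 17.48
position: [0.5653, 0.076, 0.0812]
tool_rot: [0.757, 0.593, -0.216, 0.168]
ft_force: [-0.1, 0.0, -1.0]
grip_width: 0.0099
grip_force: 25.0
[0.56525606 0.07597223 0.08119434] [-0.06263253  0.0443981  -1.03605645] [ 0.3368616  -0.19433374  0.0409686 ]
side 0.67 [289.4, 253.4, 332.8, 289.1] 1325
side 0.66 [216.0, 383.3, 330.0, 439.6] 2722
top 0.76 [297.7, 237.7, 347.4, 291.1] 1510
[ 0.01113942 -8.20862715  0.13253908]
```

```bash
python3 - <<'E'
from h import *
p,r=grasp(); t0=np.array([.5668,.0816,.0671])
units(t0+[0,0,.012],r); units(t0+[0,0,.018],r)
E
```

```text
t 17.68 shift units [ 0.073  0.003 -0.017] turn units [ 0.    -0.091  0.002]
t 17.68 shift units [ 0.033  0.003 -0.081] turn units [ 0.    -0.091  0.002]
```

```bash
M="python3 -m inch"
$M '[0.005,0,-0.015,0,-0.015,0,0.01,0,-0.03,0,-0.03,0,0.015,0,-0.045,0,-0.045,0,0.02,0,-0.06,0,-0.06,0,0.026,0,-0.07,0,-0.075,0,0.033,0,-0.081,0,-0.09,0,0.033,0,-0.081,0,-0.09,0,0.033,0,-0.081,0,-0.09,0,0.033,0,-0.081,0,-0.09,0,0.033,0,-0.081,0,-0.09,0,0.033,0,-0.081,0,-0.09,0]'
python3 - <<'E'
from h import *
o=get_obs();print(o["position"],o["ft_force"],o["moment"])
for n in("side","top"):
    camera(n)
    for d in cut_out(n,"lid")[:1]:
        ys,xs=np.nonzero(d["region"]); print(n,round(d["conf"],2),d["bbox"])
for z in(.034,.052): 
    A=np.linspace(0,2*np.pi,60);P=np.c_[C[0]+.056*np.cos(A),C[1]+.056*np.sin(A),0*A+z]
    P=np.r_[P+[0,0,.004],P-[0,0,.008]]
    for n in("side","top"): u=proj(n,P);print(z,n,np.round([u.min(0),u.max(0)],1).ravel())
units(np.array([.5668,.0816,.0671])+[0,0,.018],grasp()[1])
E
```

```text
time: 18.6
position: [0.5668, 0.0813, 0.0856]
tool_rot: [0.74, 0.579, -0.269, 0.21]
ft_force: [0.6, 0.3, -1.7]
grip_width: 0.0096
grip_force: 25.0
[0.56677724 0.08131982 0.08555999] [ 0.59268529  0.29910391 -1.6992065 ] [ 0.56300893 -0.24686008  0.03532271]
side 0.69 [290.5, 253.2, 335.6, 282.0]
top 0.9 [299.7, 235.4, 346.5, 288.8]
0.034 side [288.9 257.5 335.5 290.5]
0.034 top [298.3 237.3 350.5 289.6]
0.052 side [288.8 251.7 335.8 284.5]
0.052 top [298.  235.9 350.9 288.9]
t 18.8 shift units [ 0.005 -0.     0.002] turn units [ 0.    -0.001  0.001]
```

```bash
python3 - <<'E'
from h import *
import cv2
from scipy.optimize import least_squares as ls
def lidc(im,n,z,box):
    h=cv2.cvtColor(im,cv2.COLOR_BGR2HSV).astype(int);m=((h[...,0]>95)&(h[...,0]<120)&(h[...,1]>100)&(h[...,2]>60)).astype(np.uint8)
    M=np.zeros_like(m);x0,y0,x1,y1=box;M[y0:y1,x0:x1]=m[y0:y1,x0:x1]
    ys,xs=np.nonzero(M);hu=cv2.convexHull(np.c_[xs,ys].astype(np.int32))[:,0]
    W=np.array([unproj(n,u,z) for u in hu])[:,:2]
    r=ls(lambda p:np.hypot(*(W-p[:2]).T)-p[2],[.554,.027,.056],loss='soft_l1',f_scale=.001);return np.round(r.x*1e3,1),len(W)
print("start",lidc(cv2.imread("pics/top0.png"),"top",.038,(285,225,350,300)))
print("now",lidc(camera("top")[...,::-1].copy(),"top",.056,(285,225,350,300)))
E
```

```text
start (array([554.2,  29.2,  53.7]), 30)
now (array([553.5,  28.3,  53.4]), 22)
```

```bash
M="python3 -m inch"
$M '[0.02,0,0.025,0,0,0,0.04,0,0.05,0,0,0,0.06,0,0.075,0,0,0,0.08,0,0.1,0,0,0,0.1,0,0.12,0,0,0,0.12,0,0.14,0,0,0,0.13,0,0.155,0,0,0,0.135,0,0.162,0,0,0,0.135,0,0.162,0,0,0]'
python3 - <<'E'
from h import *
o=get_obs();print(o["position"],o["ft_force"],o["moment"])
units([.5668,.0812,.0669],grasp()[1])
E
```

```text
time: 19.6
position: [0.5666, 0.0816, 0.0683]
tool_rot: [0.74, 0.58, -0.269, 0.21]
ft_force: [-0.4, 0.9, -1.3]
grip_width: 0.0095
grip_force: 25.0
[0.56664224 0.08155373 0.0682731 ] [-0.37003801  0.92284225 -1.31673381] [ 0.60287064 -0.22158727 -0.02818722]
t 19.6 shift units [0.008 0.003 0.016] turn units [ 0.    -0.001  0.001]
```

```bash
M="python3 -m inch"
$M '[0.004,0,0.006,0,0,0,0.008,0,0.012,0,0,0,0.012,0,0.017,0,0,0,0.012,0,0.017,0,0,0,0.012,0,0.017,0,0,0]'
python3 - <<'E'
from h import *
import cv2
o=get_obs();print(o["position"],o["ft_force"],o["moment"])
camera("side");print([d["bbox"] for d in cut_out("side","lid")[:1]])
E
```

```text
time: 20.02
position: [0.5668, 0.0814, 0.0672]
tool_rot: [0.74, 0.58, -0.269, 0.21]
ft_force: [0.1, 0.1, 0.1]
grip_width: 0.0096
grip_force: 25.0
[0.56680792 0.08144376 0.06715402] [0.13537907 0.1081534  0.11395513] [ 0.47131009 -0.13568947 -0.04599183]
[[290.9, 255.2, 336.5, 292.0]]
```

```bash
M="python3 -m inch"
$M '[0,0,0,0,0,0,0,0,0,0,0,0,0,0,0,0,0,0,0,0,0,0,0,0]' 30 3
$M '[0,0,-0.1,0,0,0,0,0,-0.3,0,0,0,0,0,-0.6,0,0,0,0,0,-0.9,0,0,0,0,0,-1,0,0,0,0,0,-1,0,0,0]'
$M '[0,0,-0.4,0,0,0,0,0,-0.9,0,0,0,0,0,-1,0,0,0,0,0,-1,0,0,0]'
python3 - <<'E'
from h import *
import cv2
from scipy.optimize import least_squares as ls
s=camera("side")[...,::-1].copy();print([d["bbox"] for d in cut_out("side","lid")[:1]],[(d["conf"],d["bbox"]) for d in cut_out("side","burnisher")[:2]])
t=camera("top")[...,::-1].copy();print([(d["conf"],d["bbox"]) for d in cut_out("top","lid")[:2]])
s0=cv2.imread("pics/side0.png");t0=cv2.imread("pics/top0.png")
for n,a,b,(x0,y0,x1,y1) in(("side",s0,s,(280,250,345,300)),("top",t0,t,(285,225,350,300))):
    def m(im):
        h=cv2.cvtColor(im,cv2.COLOR_BGR2HSV).astype(int);k=(h[...,0]>95)&(h[...,0]<120)&(h[...,1]>100)&(h[...,2]>60)
        ys,xs=np.nonzero(k[y0:y1,x0:x1]);return len(xs),np.round([xs.mean()+x0,ys.mean()+y0],2),np.percentile(xs,[1,99])+x0,np.percentile(ys,[1,99])+y0
    print(n,m(a),m(b))
    z=lambda im:im[y0:y1,x0:x1].astype(float).mean(2)
    if n=="side":print(cv2.phaseCorrelate(z(a),z(b)))
E
```

```text
time: 20.45
position: [0.5667, 0.0814, 0.0668]
tool_rot: [0.74, 0.58, -0.269, 0.21]
ft_force: [-0.1, -0.1, 1.0]
grip_width: 0.0269
grip_force: 0.0
time: 20.95
position: [0.5807, 0.133, 0.1302]
tool_rot: [0.74, 0.58, -0.266, 0.211]
ft_force: [0.6, -0.5, 1.1]
grip_width: 0.03
grip_force: 0.0
time: 21.28
position: [0.5927, 0.1823, 0.1911]
tool_rot: [0.74, 0.58, -0.266, 0.211]
ft_force: [0.0, -0.5, 0.4]
grip_width: 0.0303
grip_force: 0.0
[[287.1, 255.7, 334.1, 287.8]] [(0.61, [191.4, 387.3, 343.7, 418.4])]
[(0.69, [300.2, 238.0, 348.1, 292.7])]
side (4, array([308.  , 274.25]), array([296.24, 317.88]), array([261.12, 286.91])) (16, array([325.  , 271.75]), array([302.45, 333.  ]), array([265.  , 287.85]))
((-0.10516485331042702, 0.12059510343196678), 0.5335842125524108)
top (1392, array([323.81, 263.06]), array([300., 344.]), array([239., 286.])) (1364, array([323.92, 263.3 ]), array([300., 344.]), array([240.  , 286.37]))
```

```bash
python3 - <<'E'
from h import *
import cv2
from scipy.optimize import least_squares as ls
A=np.linspace(0,2*np.pi,90)
def sil(p,n):
    P=np.c_[p[0]+.056*np.cos(A),p[1]+.056*np.sin(A),0*A]
    return cv2.convexHull(proj(n,np.r_[P+[0,0,.038],P+[0,0,.026]]).astype(np.float32))
im={"side":camera("side"),"top":camera("top")}
for n,(x0,y0,x1,y1) in(("side",(280,250,345,300)),("top",(290,228,352,300))):
    b=im[n].astype(int); m=(b[...,2]-b[...,0]>35); xs0=[]
    M=np.zeros(m.shape,np.uint8);M[y0:y1,x0:x1]=m[y0:y1,x0:x1]
    k,lab,st,_=cv2.connectedComponentsWithStats(M);M=(np.isin(lab,[i for i in range(1,k) if st[i,4]>30])).astype(np.uint8)
    hu=cv2.convexHull(np.argwhere(M)[:,::-1].astype(np.int32))[:,0].astype(float)
    c0=np.array([.5537,.0273]) if n=="top" else np.array([.5536,.0240])
    f=lambda p:np.array([cv2.pointPolygonTest(sil(p,n),tuple(map(float,u)),True)-p[2]*100 for u in hu])
    r=ls(f,[*c0,0],loss='soft_l1',f_scale=.5,diff_step=1e-3,x_scale=[.01,.01,.01])
    print(n,"lid",np.round(r.x*1e3,1),"minus stand fit same camera mm",np.round((r.x[:2]-c0)*1e3,1),"rms px",np.sqrt(np.mean(f(r.x)**2)).round(2),len(hu),M.sum())
E
```

```text
side lid [552.9  26.1  10.2] minus stand fit same camera mm [-0.7  2.1] rms px 0.14 26 1102
top lid [553.7  29.5   9.9] minus stand fit same camera mm [0.  2.2] rms px 1.24 27 1501
```

Both cameras put the lid within about 2 mm of the dish centre, and about 1 mm once I allow for the half-pixel bias in my crop clicks. The burnisher hasn't moved and the hand is clear, so I hand in.

```bash
python3 -c "
from rig import *
print(hand_in())"
```

```text
the job is handed in; nothing more can be done
None
```

I handed the job in at about 21 s of the 64 s. The burnisher lies in both notches of the tool rest, and the lid was tilted, lifted about 18 mm and set back within about 2 mm of centre by my camera measurements. The hand-in gave no verdict.

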